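Seat the new heel and toe pieces on the ticketed shoe

TASK

On the brown shoe with the yellow ticket, gently press the new heel piece fully home with your fingertips, then the new toe piece, and draw back clear. Do not grip or lift anything or push the shoe about, and do not touch the black and red shoes or disturb the other things on the bench.

Things in the scene. Friction and masses are not known exactly. Their poses are not given: they have to be found in the camera images.
- brown_shoe: Brown shoe, brown sole, tan heel and toe pieces, and the only YELLOW ticket (on the waist of the sole). Upside down (sole up) on an iron stand, one free-standing 2 kg thing, 277 long, 92 wide. Origin: centre of the underside of the stand base (200 x 110 x 14); +x to the toe, z up. Sole face 150 above the bench at the toe, heel block top 156
- brown_heel_top (a point): Centre of the upper face of the brown shoe's new heel piece, a flat D-shaped plate 66 long x 63 wide x 7 thick at x = -100 of the shoe, held 8 or a little less above the heel block on its pins; the face is about 171 above the bench when unseated and 163 when fully home. The point moves down with the plate
- brown_toe_top (a point): Centre of the upper face of the brown shoe's new toe piece, a round plate 52 across x 5 thick at x = +100 of the shoe, held 8 or a little less above the sole on its pins; the face is about 163 above the bench when unseated and 155 when fully home. The point moves down with the plate
- brown_heel (a joint): How far the brown heel piece is pushed down on its pins, m: 0 standing proud, 0.008 fully home against the shoe. Stiff pins: about 4 N moves it, it stays where it is left and does not spring back; starts between 0 and 0.0015
- brown_toe (a joint): How far the brown toe piece is pushed down on its pins, m: 0 standing proud, 0.008 fully home against the shoe. Stiff pins: about 4 N moves it, it stays where it is left and does not spring back; starts between 0 and 0.0015
- black_shoe: Black shoe with dark grey sole and a white ticket. Upside down (sole up) on an iron stand, one free-standing 2 kg thing, 277 long, 92 wide. Origin: centre of the underside of the stand base (200 x 110 x 14); +x to the toe, z up. Sole face 150 above the bench at the toe, heel block top 156. Its pieces are still drying: not to be touched
- black_heel_top (a point): Centre of the upper face of the black shoe's new heel piece, a flat D-shaped plate 66 long x 63 wide x 7 thick at x = -100 of the shoe, held 8 or a little less above the heel block on its pins; the face is about 171 above the bench when unseated and 163 when fully home. The point moves down with the plate
- black_toe_top (a point): Centre of the upper face of the black shoe's new toe piece, a round plate 52 across x 5 thick at x = +100 of the shoe, held 8 or a little less above the sole on its pins; the face is about 163 above the bench when unseated and 155 when fully home. The point moves down with the plate
- black_heel (a joint): How far the black heel piece is pushed down on its pins, m: 0 standing proud, 0.008 fully home against the shoe. Stiff pins: about 4 N moves it, it stays where it is left and does not spring back; starts between 0 and 0.0015
- black_toe (a joint): How far the black toe piece is pushed down on its pins, m: 0 standing proud, 0.008 fully home against the shoe. Stiff pins: about 4 N moves it, it stays where it is left and does not spring back; starts between 0 and 0.0015
- red_shoe: Dark red shoe with red sole and a white ticket. Upside down (sole up) on an iron stand, one free-standing 2 kg thing, 277 long, 92 wide. Origin: centre of the underside of the stand base (200 x 110 x 14); +x to the toe, z up. Sole face 150 above the bench at the toe, heel block top 156. Its pieces are still drying: not to be touched
- red_heel_top (a point): Centre of the upper face of the red shoe's new heel piece, a flat D-shaped plate 66 long x 63 wide x 7 thick at x = -100 of the shoe, held 8 or a little less above the heel block on its pins; the face is about 171 above the bench when unseated and 163 when fully home. The point moves down with the plate
- red_toe_top (a point): Centre of the upper face of the red shoe's new toe piece, a round plate 52 across x 5 thick at x = +100 of the shoe, held 8 or a little less above the sole on its pins; the face is about 163 above the bench when unseated and 155 when fully home. The point moves down with the plate
- red_heel (a joint): How far the red heel piece is pushed down on its pins, m: 0 standing proud, 0.008 fully home against the shoe. Stiff pins: about 4 N moves it, it stays where it is left and does not spring back; starts between 0 and 0.0015
- red_toe (a joint): How far the red toe piece is pushed down on its pins, m: 0 standing proud, 0.008 fully home against the shoe. Stiff pins: about 4 N moves it, it stays where it is left and does not spring back; starts between 0 and 0.0015
- glue_bottle: Yellow bottle with red cap, 50 across, 150 tall; origin under its centre. Leave alone
- tack_jar: Amber glass jar with steel lid, 60 across, 70 tall; origin under its centre. Leave alone
- polish_tin: Blue polish tin, 85 across, 26 tall; origin under its centre. Leave alone
- tape_roll: Olive green roll of tape lying flat, 84 across, 24 tall; origin under its centre. Leave alone
- hammer: Hammer, 280 long, lying on the bench along its x, handle to -x. Leave alone
- brush: Brush, 200 long, lying on the bench along its x, handle to -x. Leave alone

How it is judged:
On the way, in this order (a step that is already met when the one before it is completed fails the run):
1. the brown shoe's heel piece is pressed home (value of joint brown_heel above 0.006 m), for 0.1 s.
2. then its toe piece is pressed home (value of joint brown_toe above 0.006 m), for 0.1 s.
At the end, for the whole second after the job is handed in: The brown shoe's heel and toe pieces are both home (pushed at least 6 of their 8 mm), the brown shoe stands upright within 20 mm of where it was, the black and red shoes' pieces are still proud (under 3 mm) and those shoes within 10 mm of their places, the other things within 20 mm of theirs (value of joint each of brown_heel, brown_toe above 0.006 m and value of joint each of black_heel, black_toe, red_heel, red_toe below 0.003 m and distance of each of brown_shoe, glue_bottle, tack_jar, polish_tin, tape_roll, hammer, brush from where it was at the start of the episode below 0.02 m and angle between brown_shoe's own z axis and vertical below 0.1 rad and linear speed of brown_shoe below 0.02 m/s and distance of each of black_shoe, red_shoe from where it was at the start of the episode below 0.01 m); the robot touches nothing.
It fails at once if the black or the red shoe is touched or moved (contact force between any of the arm, the fingers and black_shoe above 0.5 N or contact force between any of the arm, the fingers and red_shoe above 0.5 N or distance of any of black_shoe, red_shoe from where it was at the start of the episode above 0.01 m or value of joint any of black_heel, black_toe, red_heel, red_toe above 0.003 m).
It fails at once if the brown shoe is lifted, tipped or pushed along (20 mm or 0.1 rad) (distance of brown_shoe from where it was at the start of the episode above 0.02 m or angle between brown_shoe's own z axis and vertical above 0.1 rad).
It fails at once if the brown shoe is pressed harder than 35 N (contact force between any of the fingers, the arm and brown_shoe above 35 N).
It fails at once if a bystander on the bench is moved by 20 mm or more (distance of any of glue_bottle, tack_jar, polish_tin, tape_roll, hammer, brush from where it was at the start of the episode above 0.02 m).
It also fails if it takes over 38 s, if anything falls off the work surface, if the arm or the gripper's body presses on something with over 40 N, if the wrist force passes 120 N, or if a joint passes its speed limit or range.

ROBOT

A 6-joint arm with a two-finger parallel gripper is mounted at the origin on the work surface. World frame = base frame: x ahead of the robot, y to its left, z up, the work surface at z = 0. Lengths are in m, angles in rad, forces in N, time in s.
With the tool pointing down it reaches from about 0.4 to 0.825 m from the base axis. Payload 7 kg.
Tool frame: the origin (TCP) lies on the centre line of the jaws, within the pads' length; the fingertips stand 22 mm ahead of it and the grasp point (between the pads) lies 3 mm ahead of it; z points along the fingers, y is the line along which they close (so a half turn about z gives the same grasp; the last joint's range is limited). The gripper opens to 88 mm and grips with 3 to 60 N. Pads are 19 mm wide; open, the fingers measure 130 mm over their backs; the gripper's body (78 mm by 193 mm) begins 47 mm behind the grasp point.
Start: joints at [-0.948, 0.359, 0.012, 0, -1.224, -0.288], TCP at [0.222, -0.638, 0.225] pointing down, gripper open.
Joint ranges: [-3.07, 3.07], [-1.43, 2.12], [-1.02, 1.25], [-3.03, 1.67], [-3.05, -0], [-3.03, 3.03]. Speed limits (rad/s): [2.39, 2.39, 3.01, 3.14, 3.14, 3.14].

INTERFACE

Orientations are given as [roll, pitch, yaw] about the fixed x, y, z axes, in that order (R = Rz(yaw) Ry(pitch) Rx(roll)).
In Python, from station import arm gives the robot as it stands.
- The arm moves only by the tool arm_command, never from a script. Its argument "series" is one flat list of numbers, 7 for each row, row after row: the turn, a rotation vector about the tool's x, y, z each as a share of 90 degrees, from -1 to 1, then the shift along the tool's x, y, z each as a share of 0.1 m, from -1 to 1, then the opening, from 0 (shut) to 1 (fully open). A call has 1 to 8 rows; each row is the pose to reach, as a shift and turn from the pose commanded when the call began, along the tool's axes at that moment; what a row does not reach only later rows make up. A row lasts 1/8 s, in which the tool goes at most 62.5 mm and 10.7 degrees, less where a joint would pass 70% of its speed; a pose out of reach is approached as far as the arm can. A call with a number of a shift or a turn outside -1 to 1 is refused whole. A call with a gripper value outside its range is refused whole. The fingers move at their own pace and stop on an object; "force" is the grip in N (left out, the last holds). Time passes only in rows, so rows that repeat a pose let the fingers close. It gives the time, the measured TCP pose, the force, the opening and the grip force at its end, in the units of the state.
- arm.get_state(): the state, without advancing time (a new reading comes with each control period).
- arm.grab_frame(name): name is "scene" or "top"; returns the picture (480x640x3 uint8, blue, green, red); there is no depth.
- arm.camera_model(name): a dict with "fovy" (degrees; the focal length in pixels is half the picture's height over the tangent of half this angle, whatever the lens; pixels are square), "cx", "cy" (the principal point, pixels), "pose" (4x4, takes a point from camera to world coordinates). Camera axes: x right, y down, z forward; pixel columns grow to the right and rows downward; lengths in m; the calibration is good to about 2 mm. A picture is of the moment at which its call begins. camera_model takes no time and is no camera call.
- arm.job_done(): hands the job in; it is judged then, once.
The state is a dict: "t": time; "q": joint angles; "qd": joint speeds; "joint_efforts": joint torques, N m; "eef_pos": TCP position; "ee_rot": TCP orientation; "force": force on the tool from outside, world axes, zero at the start; "moment": the same for the moment, N m; "width": finger opening in m; "gripper_force": force on a finger pad.
Only numpy, scipy, OpenCV 4.12 (cv2) and the standard library are available. Lean on these libraries where they do the work, as an engineer would, in place of code of your own. Each camera call takes 0.05 s, during which the arm holds its last target. There are 200 camera calls.

## Working session

There is one attempt and no reset: what is moved stays moved. The work goes in short steps, Python scripts to look and compute and a tool call to move; the robot and the scene stay as the last step left them, time stands still between calls to the robot, and variables do not carry over. Pictures are saved under pics/ and viewed, at most 13 in all, crops included, and the job is handed in when it is done.

Besides the shell and the picture viewer there is one more tool, called after ">>>" as name(argument=value, ...), one argument or row to a line, values as JSON. arm_command: Moves the arm, as the interface text tells. Its arguments: {"type":"object","properties":{"series":{"type":"array"},"force":{"type":"number"}},"required":["series"]}

```bash
mkdir -p pics; python3 - <<'E'
from station import arm
import cv2
for n in("top","scene"):
    cv2.imwrite(f"pics/{n}0.png",arm.grab_frame(n)); m=arm.camera_model(n); print(n,m["fovy"],m["cx"],m["cy"],m["pose"])
s=arm.get_state(); print(s)
E
```

```text
top 44.24363531576946 318.2389462450224 229.9738522131457 [[-0.01845484 -0.98377513  0.17845422  0.28722962]
 [-0.99977996  0.01993787  0.00652042 -0.00722504]
 [-0.00997262 -0.17829462 -0.98392661  1.76732917]
 [ 0.          0.          0.          1.        ]]
scene 46.16583314493251 317.45090321826007 239.2719798215742 [[ 0.80636867  0.41247852 -0.42382902  1.18223582]
 [ 0.59140176 -0.55793061  0.58220048 -0.88247769]
 [ 0.00367801 -0.72012145 -0.69383829  1.1533215 ]
 [ 0.          0.          0.          1.        ]]
{'t': 0.1, 'q': array([-9.47891910e-01,  3.59337129e-01,  1.11467193e-02, -2.87655764e-04,
       -1.22406328e+00, -2.88085783e-01]), 'qd': array([-5.58322317e-04, -2.76487879e-03,  3.71010272e-03,  1.09408403e-03,
        4.48308593e-05,  6.03553806e-04]), 'joint_efforts': array([-2.29814890e-03, -5.84161198e+01,  2.93753242e+01,  7.01544151e+00,
        1.02985388e-02, -5.28675787e-05]), 'eef_pos': array([ 0.22162496, -0.6371279 ,  0.22380434]), 'ee_rot': array([ 3.14011852e+00, -1.54813668e-04, -2.80687186e+00]), 'force': array([-0.06713403, -0.2666072 ,  0.49131697]), 'moment': array([-0.00579753, -0.00298659,  0.00982693]), 'gripper_force': 0.0, 'width': 0.08737485365648875}
```

View pics/top0.png

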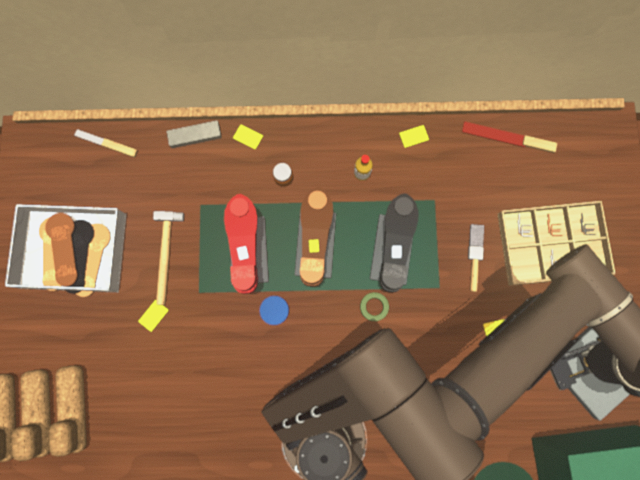

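View pics/scene0.png

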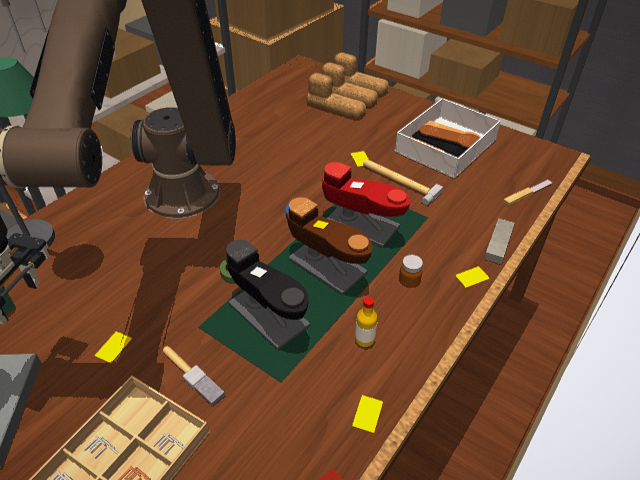

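The top view shows the brown shoe in the middle, with its toe disc at about (317,200), heel plate at about (312,271) and ticket at (314,246). The red shoe is on its left and the black one on its right. The scene view has the heel at about (302,208) and the toe at (358,242). I'll measure both plates more precisely.

```bash
cat > h.py <<'E'
import numpy as np
def ray(m,u,v,z):
    f=240/np.tan(np.radians(m["fovy"]/2)); P=np.array(m["pose"])
    d=P[:3,:3]@[(u-m["cx"])/f,(v-m["cy"])/f,1]; o=P[:3,3]
    return o+d*(z-o[2])/d[2]
def proj(m,p):
    f=240/np.tan(np.radians(m["fovy"]/2)); P=np.array(m["pose"])
    c=P[:3,:3].T@(np.array(p)-P[:3,3]); return c[:2]/c[2]*f+[m["cx"],m["cy"]]
E
python3 - <<'E'
from station import arm
from h import *
import cv2
m=arm.camera_model("top"); im=cv2.imread("pics/top0.png"); hsv=cv2.cvtColor(im,cv2.COLOR_BGR2HSV)
for (u,v) in((317,200),(312,265),(312,272),(313,220)): print(hsv[v,u])
mask=((hsv[...,0]>5)&(hsv[...,0]<20)&(hsv[...,2]>150)&(hsv[...,1]>100)).astype(np.uint8)
mask[:, :298]=0; mask[:,336:]=0; mask[:185]=0; mask[290:]=0
n,l,st,c=cv2.connectedComponentsWithStats(mask)
for i in range(1,n):
    if st[i,4]>60:
        print(st[i],c[i],ray(m,*c[i],.17 if c[i][1]>240 else .162))
t=cv2.inRange(hsv,(22,150,150),(38,255,255)); t[:, :298]=0; t[:,336:]=0; t[:230]=0;t[260:]=0
M=cv2.moments(t,True); print(M['m10']/M['m00'],M['m01']/M['m00'],ray(m,M['m10']/M['m00'],M['m01']/M['m00'],.15))
cv2.imwrite("pics/top_c.png",cv2.resize(im[180:300,270:380],None,fx=5,fy=5,interpolation=cv2.INTER_CUBIC))
s=cv2.imread("pics/scene0.png"); cv2.imwrite("pics/scene_c.png",cv2.resize(s[180:300,260:400],None,fx=5,fy=5,interpolation=cv2.INTER_CUBIC))
E
```

```text
[ 16 136 234]
[ 23 107 239]
[ 17 125 239]
[ 12 149 145]
[307 190  21  20 330] [317.         199.35757576] [0.66524458 0.00526717 0.162     ]
[300 227  28  56 792] [312.92929293 253.21717172] [0.51274273 0.01904625 0.17      ]
313.46853146853147 245.3986013986014 [0.5373975  0.01751247 0.15      ]
```

View pics/top_c.png

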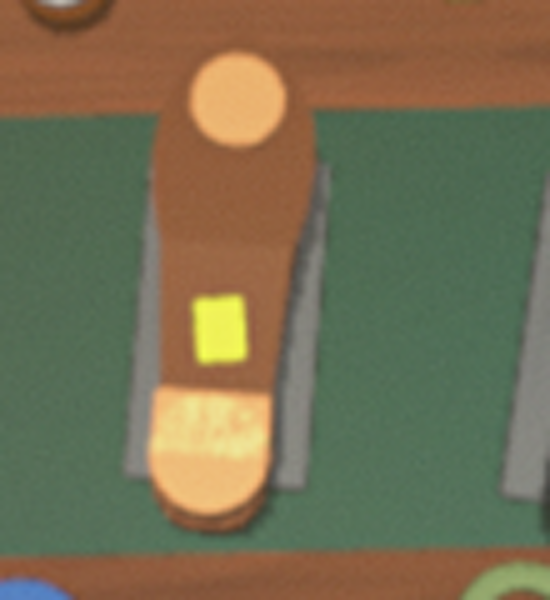

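View pics/scene_c.png

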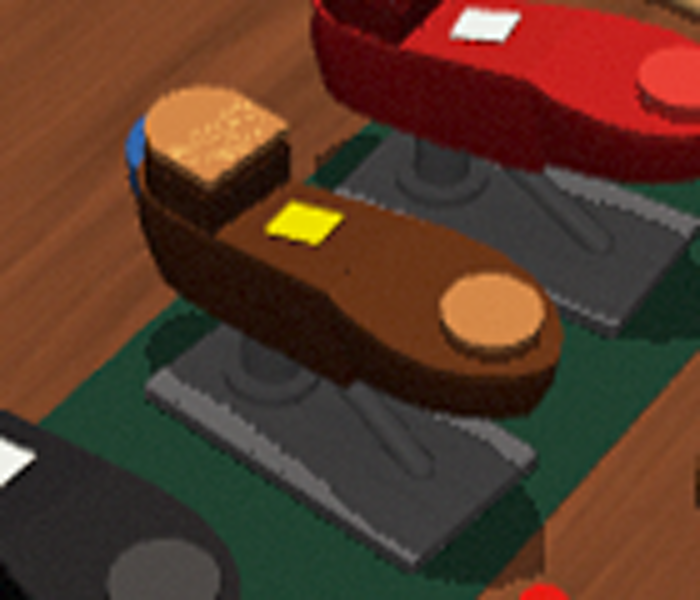

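The crops show the heel D spanning x 150–272 and y 387–517, so its centre is at pixel (312.0,270.2). The toe disc centre is at (317.2,199.5). In the scene view the heel is at (302.8,207) and the toe at (358,241.8).

```bash
python3 - <<'E'
from station import arm
from h import *
m=arm.camera_model("top"); s=arm.camera_model("scene")
h=ray(m,312,270.2,.1705);t=ray(m,317.2,199.5,.1625)
print(h,t,np.linalg.norm((h-t)[:2]),np.arctan2(*(t-h)[1::-1]))
print(ray(s,302.8,207,.1705),ray(s,358,241.8,.1625), proj(s,h),proj(s,t))
print("red/black toe,heel",[ray(m,u,v,.16).round(3) for u,v in((240,205),(244,280),(404,205),(394,280))],"bottle",ray(m,364,160,.15),"jar",ray(m,282,170,.07))
E
```

```text
[0.46619131 0.02234573 0.1705    ] [0.66470783 0.00471298 0.1625    ] 0.1992980719664201 -0.08859009012038033
[0.47682274 0.01921151 0.1705    ] [0.66476911 0.00237169 0.1625    ] [300.35908624 204.85084205] [358.48870426 241.27070922]
red/black toe,heel [array([0.654, 0.221, 0.16 ]), array([0.444, 0.209, 0.16 ]), array([ 0.645, -0.237,  0.16 ]), array([ 0.436, -0.2  ,  0.16 ])] bottle [ 0.78006383 -0.13031397  0.15      ] jar [0.77877106 0.10859382 0.07      ]
```

>>> arm_command(
  series=[0,0,0,0,0,-0.35,0,0,0,0,-0.4,0.5,-0.4,0,0,0,0,-0.8,0.95,-0.4,0,0,0,0,-0.8,0.95,-0.4,0],
)

```text
t: 0.6
eef_pos: [0.2672, -0.5185, 0.2654]
ee_rot: [-3.141, 0.001, -2.803]
force: [0.3, -1.0, 0.4]
width: 0.0533
gripper_force: 0.0
```

>>> arm_command(
  series=[0,0,0,-0.4,0.48,0,0,0,0,0,-0.8,0.96,0,0,0,0,0,-0.8,0.96,0,0],
)

```text
t: 0.98
eef_pos: [0.3112, -0.402, 0.2651]
ee_rot: [-3.141, 0.001, -2.803]
force: [0.5, -0.1, 0.3]
width: 0.0232
gripper_force: 0.0
```

>>> arm_command(
  series=[0,0,0,-0.4,0.48,0,0,0,0,0,-0.8,0.96,0,0,0,0,0,-0.8,0.96,0,0],
)

```text
t: 1.35
eef_pos: [0.3555, -0.2854, 0.2649]
ee_rot: [-3.141, 0.001, -2.802]
force: [0.3, -0.7, 0.7]
width: 0.0005
gripper_force: 0.0
```

>>> arm_command(
  series=[0,0,0,-0.4,0.48,0,0,0,0,0,-0.8,0.96,0,0,0,0,0,-0.8,0.96,0,0],
)

```text
t: 1.72
eef_pos: [0.3996, -0.1686, 0.2647]
ee_rot: [-3.142, 0.0, -2.802]
force: [-0.2, -0.7, 0.0]
width: 0.0003
gripper_force: 0.0
```

>>> arm_command(
  series=[0,0,0,-0.4,0.48,0,0,0,0,0,-0.8,0.96,0,0,0,0,0,-0.8,0.96,0,0,0,0,0,-0.8,0.96,0,0],
)

```text
t: 2.22
eef_pos: [0.4423, -0.0548, 0.2643]
ee_rot: [-3.141, -0.001, -2.807]
force: [0.3, -1.4, -0.5]
width: 0.0004
gripper_force: 0.0
```

>>> arm_command(
  series=[0,0,0,-0.24,0.32,0,0,0,0,0,-0.47,0.64,0,0,0,0,0,-0.47,0.64,0.3,0,0,0,0,-0.47,0.64,0.6,0,0,0,0,-0.47,0.64,0.6,0,0,0,0,-0.47,0.64,0.6,0],
)

```text
t: 2.98
eef_pos: [0.4662, 0.0211, 0.2058]
ee_rot: [-3.141, 0.001, -2.808]
force: [0.9, -0.7, 0.2]
width: 0.0005
gripper_force: 0.0
```

```bash
python3 - <<'E'
from station import arm
import cv2
s=arm.grab_frame("scene"); cv2.imwrite("pics/s1.png",cv2.resize(s[140:290,220:420],None,fx=4,fy=4))
E
```

```text
(no output)
```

View pics/s1.png

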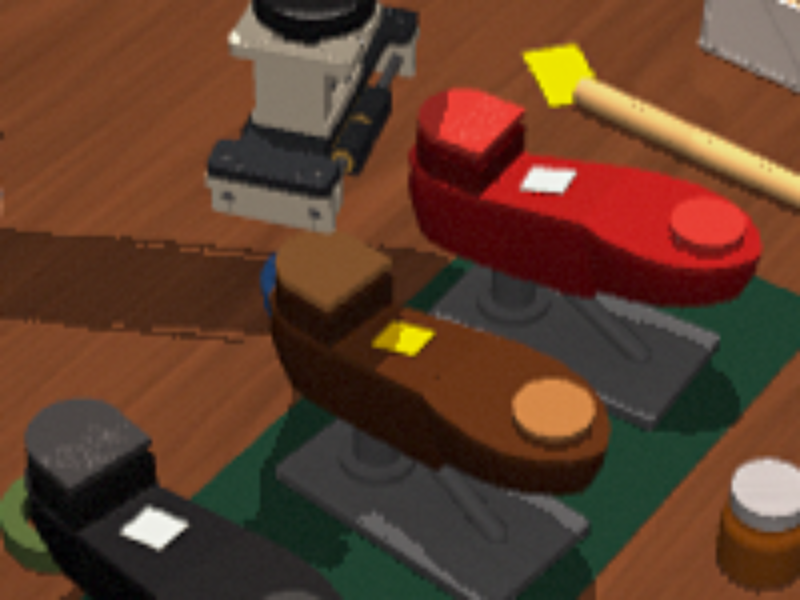

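The view shows the gripper up and left of the heel, with the tip at about crop (275,210). I expected it near (320,225), so I'll check against projections before pressing.

```bash
python3 - <<'E'
from station import arm
from h import *
import cv2
st=arm.get_state(); p=st["eef_pos"]; print(p,st["ee_rot"],st["width"],st["force"])
out=[]
for n,(x,y) in(("scene",(220,60)),("top",(230,150))):
    m=arm.camera_model(n); im=arm.grab_frame(n); print(im.shape)
    c=cv2.resize(im[y:y+200,x:x+130],None,fx=3,fy=3)
    for dz,col in((-.022,(255,0,255)),(0,(0,255,0)),(.05,(255,255,0)),(.15,(0,255,255))):
        q=proj(m,p+[0,0,dz]); cv2.circle(c,tuple(int(a) for a in (q-[x,y])*3),4,col,-1)
    out.append(c)
cv2.imwrite("pics/s2.png",np.hstack(out))
E
```

```text
[0.46639543 0.02143823 0.20604591] [-3.14127873e+00  1.83845047e-03 -2.80810530e+00] 0.00016567932938555254 [-0.2569512  0.0730801  0.3788404]
(480, 640, 3)
(480, 640, 3)
```

View pics/s2.png

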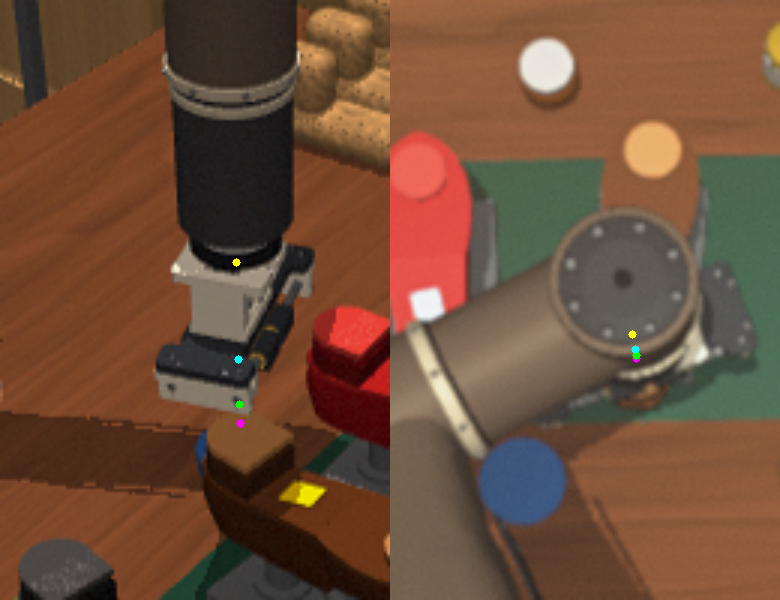

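The projections agree with the pose: the near end of the gripper body hides the fingertips, and the tip (magenta) lies over the heel plate. I'll start pressing.

>>> arm_command(
  series=[0,0,0,0,0,0.04,0,0,0,0,0,0,0.08,0,0,0,0,0,0,0.12,0,0,0,0,0,0,0.14,0,0,0,0,0,0,0.15,0,0,0,0,0,0,0.15,0],
)

```text
t: 3.88
eef_pos: [0.4655, 0.0222, 0.1896]
ee_rot: [-3.142, -0.0, -2.807]
force: [-0.3, 0.4, -0.7]
width: 0.0007
gripper_force: 0.0
```

>>> arm_command(
  series=[0,0,0,0,0,0.01,0,0,0,0,0,0,0.02,0,0,0,0,0,0,0.02,0],
)

```text
t: 4.25
eef_pos: [0.4655, 0.0222, 0.1876]
ee_rot: [-3.142, -0.0, -2.807]
force: [0.2, -0.2, 0.5]
width: 0.0004
gripper_force: 0.0
```

>>> arm_command(
  series=[0,0,0,0,0,0.01,0,0,0,0,0,0,0.02,0],
)

```text
t: 4.5
eef_pos: [0.4656, 0.0222, 0.1856]
ee_rot: [3.142, 0.0, -2.807]
force: [-0.8, -0.1, -0.6]
width: 0.0008
gripper_force: 0.0
```

>>> arm_command(
  series=[0,0,0,0,0,0.01,0,0,0,0,0,0,0.01,0],
)

```text
t: 4.75
eef_pos: [0.4655, 0.0222, 0.1846]
ee_rot: [3.142, -0.0, -2.807]
force: [0.3, -0.9, 0.1]
width: 0.0001
gripper_force: 0.0
```

>>> arm_command(
  series=[0,0,0,0,0,0.01,0,0,0,0,0,0,0.01,0],
)

```text
t: 5.0
eef_pos: [0.4655, 0.0222, 0.1836]
ee_rot: [-3.142, -0.0, -2.807]
force: [0.2, 0.4, 0.3]
width: 0.0003
gripper_force: 0.0
```

```bash
python3 - <<'E'
from station import arm
from h import *
import cv2
st=arm.get_state(); p=st["eef_pos"]; print(p,st["force"])
m=arm.camera_model("scene"); im=arm.grab_frame("scene"); x,y=255,150
c=cv2.resize(im[y:y+100,x:x+130],None,fx=6,fy=6,interpolation=cv2.INTER_CUBIC)
q=proj(m,p+[0,0,-.022]); cv2.circle(c,tuple(int(a) for a in (q-[x,y])*6),3,(255,0,255),-1)
cv2.imwrite("pics/s3.png",c)
E
```

```text
[0.46549316 0.02219028 0.18359588] [0.24555234 0.41540133 0.26262006]
```

View pics/s3.png

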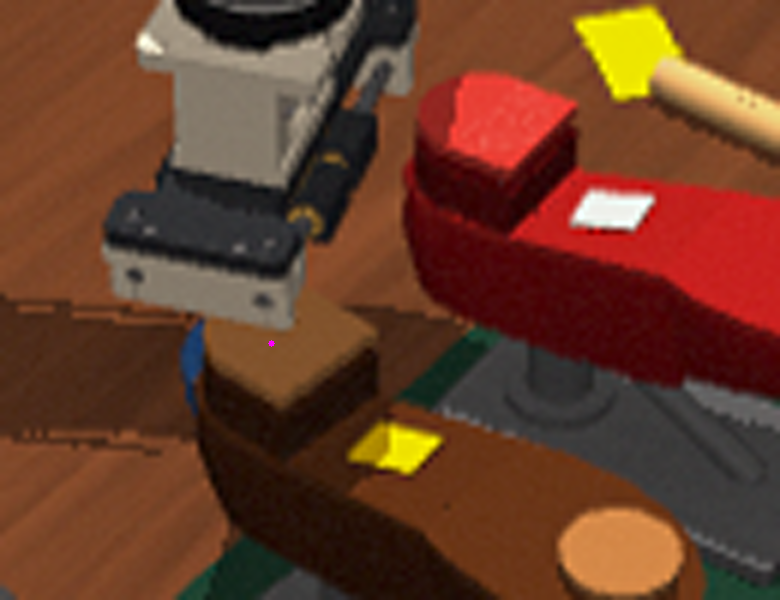

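The magenta point is where the tip should be, on the heel plate and below the body edge. No finger shows there and there is no contact force, so the closed tips must end higher than stated. The plate is still clear, so I'll go on down in guarded steps.

>>> arm_command(
  series=[0,0,0,0,0,0.01,0,0,0,0,0,0,0.02,0,0,0,0,0,0,0.02,0],
)

```text
t: 5.42
eef_pos: [0.4655, 0.0222, 0.1816]
ee_rot: [-3.142, -0.0, -2.807]
force: [-0.2, -0.7, -0.1]
width: 0.0002
gripper_force: 0.0
```

>>> arm_command(
  series=[0,0,0,0,0,0.01,0,0,0,0,0,0,0.02,0,0,0,0,0,0,0.02,0],
)

```text
t: 5.8
eef_pos: [0.4655, 0.0222, 0.1796]
ee_rot: [3.142, -0.0, -2.807]
force: [0.1, 0.3, -0.6]
width: 0.0005
gripper_force: 0.0
```

>>> arm_command(
  series=[0,0,0,0,0,0.01,0,0,0,0,0,0,0.02,0,0,0,0,0,0,0.02,0],
)

```text
t: 6.18
eef_pos: [0.4655, 0.0222, 0.1776]
ee_rot: [-3.142, -0.0, -2.807]
force: [0.7, -0.5, 0.3]
width: 0.0005
gripper_force: 0.0
```

>>> arm_command(
  series=[0,0,0,0,0,0.01,0,0,0,0,0,0,0.02,0,0,0,0,0,0,0.02,0],
)

```text
t: 6.55
eef_pos: [0.4655, 0.0222, 0.1756]
ee_rot: [3.142, -0.0, -2.807]
force: [1.0, -0.4, 0.1]
width: 0.0006
gripper_force: 0.0
```

```bash
python3 - <<'E'
from station import arm
from h import *
import cv2
st=arm.get_state(); p=st["eef_pos"]; print(p,st["force"],st["moment"])
m=arm.camera_model("scene"); im=arm.grab_frame("scene"); x,y=255,150
c=cv2.resize(im[y:y+100,x:x+130],None,fx=6,fy=6,interpolation=cv2.INTER_CUBIC)
a=cv2.convertScaleAbs(c,alpha=2)
q=proj(m,p+[0,0,-.022]); cv2.circle(a,tuple(int(v) for v in (q-[x,y])*6),3,(255,0,255),-1)
cv2.imwrite("pics/s4.png",a)
E
```

```text
[0.46547622 0.02220388 0.17556642] [ 1.0496524  -0.38382283  0.0571247 ] [-0.00700148 -0.03024582 -0.00637617]
```

View pics/s4.png

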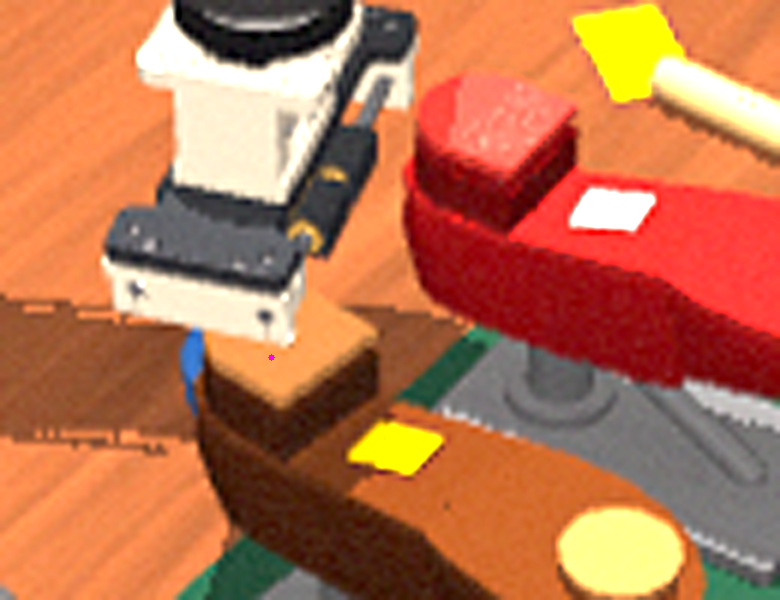

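Still no finger visible on the plate and no force, so I'll continue the guarded descent.

>>> arm_command(
  series=[0,0,0,0,0,0.01,0,0,0,0,0,0,0.02,0,0,0,0,0,0,0.02,0],
)

```text
t: 6.98
eef_pos: [0.4655, 0.0222, 0.1736]
ee_rot: [-3.142, -0.0, -2.807]
force: [0.0, -0.2, 0.3]
width: 0.0002
gripper_force: 0.0
```

>>> arm_command(
  series=[0,0,0,0,0,0.01,0,0,0,0,0,0,0.02,0,0,0,0,0,0,0.02,0],
)

```text
t: 7.35
eef_pos: [0.4655, 0.0222, 0.1715]
ee_rot: [-3.142, -0.0, -2.807]
force: [-0.7, -0.2, -1.1]
width: 0.0005
gripper_force: 0.0
```

```bash
python3 - <<'E'
from station import arm
from h import *
from scipy.optimize import least_squares
import cv2
m=arm.camera_model("top"); s=arm.camera_model("scene")
def tri(a,b):
    r=least_squares(lambda p:np.r_[proj(s,p)-a,proj(m,p)-b],[.5,0,.2]); return r.x.round(4),r.fun.round(1)
print("bar -y+x",tri((303.3,186),(342.7,238.3)),"bar -y-x",tri((271.7,184),(351.7,265)))
print("heel",tri((302.8,207),(312,270.2)),"toe",tri((358,241.8),(317.2,199.5)))
st=arm.get_state(); p=st["eef_pos"]; print(st)
out=[]
for n,(x,y) in(("scene",(240,120)),("top",(270,170))):
    mm=arm.camera_model(n); im=arm.grab_frame(n)
    c=cv2.convertScaleAbs(cv2.resize(im[y:y+130,x:x+100],None,fx=4,fy=4,interpolation=cv2.INTER_CUBIC),alpha=1.5)
    q=proj(mm,p); cv2.circle(c,tuple(int(v) for v in (q-[x,y])*4),3,(255,0,255),-1)
    out.append(c)
cv2.imwrite("pics/s5.png",np.hstack(out))
E
```

```text
bar -y+x (array([ 0.532 , -0.0549,  0.3147]), array([-1.8,  0.3, -1.3, -1.4])) bar -y-x (array([ 0.4615, -0.0799,  0.3045]), array([ 0.4, -0.1,  0.3,  0.3]))
heel (array([0.4692, 0.0244, 0.1625]), array([-1. ,  0.2, -0.7, -0.8])) toe (array([0.6644, 0.0042, 0.161 ]), array([ 0.3, -0. ,  0.2,  0.2]))
{'t': 7.35, 'q': array([ 4.71791435e-01,  5.50233450e-02, -5.09410937e-01, -3.70422854e-05,
       -1.00660700e+00, -1.70780958e+00]), 'qd': array([ 0.00128265, -0.00084745,  0.00146526,  0.00028308, -0.00175367,
        0.00039004]), 'joint_efforts': array([ 1.16924668e-03, -3.07489872e+01,  2.62175918e+01,  6.22949794e+00,
       -6.29564328e-02, -1.44309422e-05]), 'eef_pos': array([0.46545055, 0.02217346, 0.17154532]), 'ee_rot': array([-3.14159020e+00, -2.46932655e-04, -2.80683428e+00]), 'force': array([-0.68991888, -0.15979424, -1.11759869]), 'moment': array([ 0.01236983, -0.0431718 ,  0.00559616]), 'gripper_force': 0.0, 'width': 0.0004826702830617953}
```

View pics/s5.png

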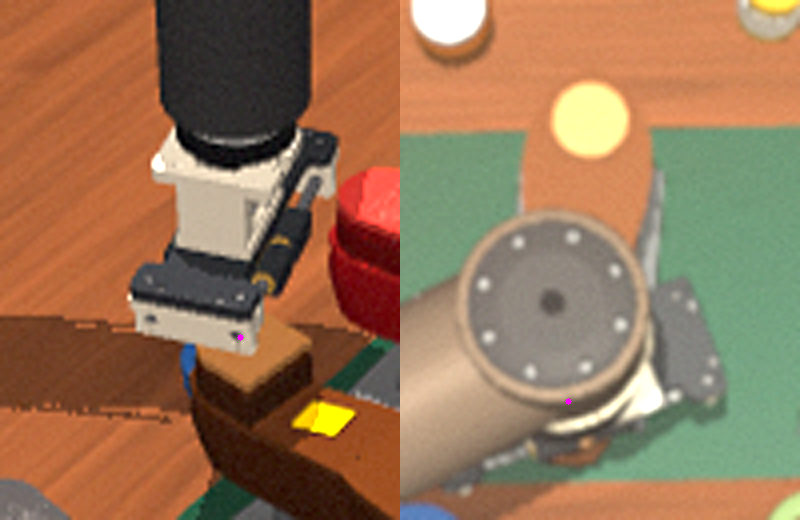

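Triangulation confirms the gripper's x and y. It also puts the gripper body about 30 mm higher relative to the TCP than stated, so contact is likely near TCP z ≈ 0.163. I'll keep descending with the force as guard.

>>> arm_command(
  series=[0,0,0,0,0,0.01,0,0,0,0,0,0,0.02,0,0,0,0,0,0,0.02,0],
)

```text
t: 7.82
eef_pos: [0.4654, 0.0222, 0.1695]
ee_rot: [-3.142, -0.0, -2.807]
force: [0.5, -0.3, 1.1]
width: 0.0004
gripper_force: 0.0
```

>>> arm_command(
  series=[0,0,0,0,0,0.01,0,0,0,0,0,0,0.02,0,0,0,0,0,0,0.02,0],
)

```text
t: 8.2
eef_pos: [0.4656, 0.0222, 0.1678]
ee_rot: [-3.142, 0.0, -2.807]
force: [-0.3, 0.8, 2.3]
width: 0.0003
gripper_force: 1.1
```

>>> arm_command(
  series=[0,0,0,0,0,0.01,0,0,0,0,0,0,0.02,0,0,0,0,0,0,0.02,0],
)

```text
t: 8.57
eef_pos: [0.4656, 0.0222, 0.1656]
ee_rot: [-3.142, 0.0, -2.807]
force: [-0.9, -0.5, 2.5]
width: 0.0002
gripper_force: 1.3
```

That's contact, at about TCP z 0.169 with 2.5 N. About 6 mm of travel should remain.

>>> arm_command(
  series=[0,0,0,0,0,0.01,0,0,0,0,0,0,0.02,0,0,0,0,0,0,0.02,0],
)

```text
t: 8.95
eef_pos: [0.4656, 0.0222, 0.1636]
ee_rot: [-3.142, 0.0, -2.807]
force: [0.0, 0.2, 2.0]
width: 0.0005
gripper_force: 1.0
```

>>> arm_command(
  series=[0,0,0,0,0,0.01,0,0,0,0,0,0,0.01,0],
)

```text
t: 9.2
eef_pos: [0.4656, 0.0222, 0.1626]
ee_rot: [3.142, 0.0, -2.807]
force: [0.2, 0.7, 3.2]
width: 0.0006
gripper_force: 1.1
```

>>> arm_command(
  series=[0,0,0,0,0,0.01,0,0,0,0,0,0,0.01,0],
)

```text
t: 9.45
eef_pos: [0.4656, 0.0222, 0.1616]
ee_rot: [3.142, 0.0, -2.807]
force: [-0.0, 0.1, 1.9]
width: 0.0002
gripper_force: 1.1
```

>>> arm_command(
  series=[0,0,0,0,0,0.01,0,0,0,0,0,0,0.01,0],
)

```text
t: 9.7
eef_pos: [0.4656, 0.0222, 0.1613]
ee_rot: [-3.141, 0.0, -2.807]
force: [-2.9, 0.7, 10.9]
width: 0.0008
gripper_force: 4.9
```

>>> arm_command(
  series=[0,0,0,0,0,0.005,0,0,0,0,0,0,0.005,0],
)

```text
t: 9.95
eef_pos: [0.4656, 0.0222, 0.1613]
ee_rot: [-3.141, 0.001, -2.806]
force: [-6.0, 0.9, 15.6]
width: 0.0004
gripper_force: 7.1
```

>>> arm_command(
  series=[0,0,0,0,0,0.005,0,0,0,0,0,0,0.005,0],
)

```text
t: 10.2
eef_pos: [0.4657, 0.0222, 0.1612]
ee_rot: [-3.141, 0.001, -2.806]
force: [-7.4, 1.3, 19.2]
width: 0.0003
gripper_force: 9.4
```

The heel is home: a firm stop at TCP z 0.1613 with 19 N. Next I'll lift and move over the toe.

>>> arm_command(
  series=[0,0,0,0,0,-0.02,0,0,0,0,0,0,-0.2,0,0,0,0,0,0,-0.5,0,0,0,0,0,0,-0.5,0],
)

```text
t: 10.7
eef_pos: [0.4666, 0.0226, 0.2113]
ee_rot: [3.142, 0.003, -2.807]
force: [0.1, -0.0, -0.0]
width: 0.0003
gripper_force: 0.0
```

>>> arm_command(
  series=[0,0,0,-0.45,-0.2,0,0,0,0,0,-0.91,-0.41,0,0,0,0,0,-0.91,-0.41,0,0],
)

```text
t: 11.08
eef_pos: [0.5668, 0.013, 0.207]
ee_rot: [-3.142, -0.003, -2.808]
force: [-0.6, -0.2, -0.6]
width: 0.0006
gripper_force: 0.0
```

>>> arm_command(
  series=[0,0,0,-0.45,-0.2,0,0,0,0,0,-0.91,-0.41,0,0,0,0,0,-0.91,-0.41,0,0,0,0,0,-0.91,-0.41,0,0],
)

```text
t: 11.58
eef_pos: [0.6633, 0.0045, 0.2083]
ee_rot: [3.141, -0.002, -2.807]
force: [0.5, -0.3, -0.4]
width: 0.0005
gripper_force: 0.0
```

```bash
python3 - <<'E'
from station import arm
from h import *
import cv2
st=arm.get_state(); p=st["eef_pos"]; print(p,st["force"])
out=[]
for n,(x,y) in(("scene",(280,120)),("top",(270,170))):
    mm=arm.camera_model(n); im=arm.grab_frame(n)
    c=cv2.convertScaleAbs(cv2.resize(im[y:y+150,x:x+100],None,fx=4,fy=4,interpolation=cv2.INTER_CUBIC),alpha=1.3)
    q=proj(mm,[p[0],p[1],.162]); cv2.circle(c,tuple(int(v) for v in (q-[x,y])*4),3,(255,0,255),-1)
    out.append(c)
cv2.imwrite("pics/s6.png",np.hstack(out))
E
```

```text
[0.6632876  0.00452873 0.20832484] [ 0.49951809 -0.30421656 -0.4249813 ]
```

View pics/s6.png

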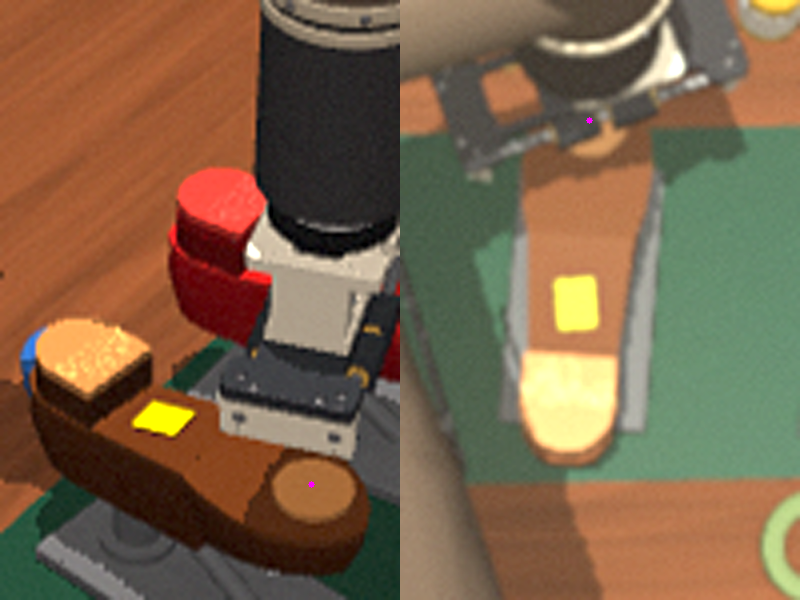

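The heel plate now sits flush, and the toe plate is directly under the tool (magenta at its centre in both views). I'll press the toe now.

>>> arm_command(
  series=[0,0,0,0,0,0.15,0,0,0,0,0,0,0.3,0,0,0,0,0,0,0.4,0,0,0,0,0,0,0.43,0,0,0,0,0,0,0.43,0],
)

```text
t: 12.3
eef_pos: [0.6644, 0.0045, 0.1665]
ee_rot: [-3.141, -0.0, -2.807]
force: [1.2, 0.1, -0.5]
width: -0.0
gripper_force: 0.0
```

>>> arm_command(
  series=[0,0,0,0,0,0.01,0,0,0,0,0,0,0.02,0,0,0,0,0,0,0.03,0,0,0,0,0,0,0.04,0,0,0,0,0,0,0.04,0],
)

```text
t: 12.92
eef_pos: [0.6643, 0.0046, 0.1626]
ee_rot: [3.142, -0.0, -2.807]
force: [-0.0, -0.1, 0.9]
width: 0.0002
gripper_force: 0.0
```

>>> arm_command(
  series=[0,0,0,0,0,0.01,0,0,0,0,0,0,0.02,0,0,0,0,0,0,0.03,0,0,0,0,0,0,0.03,0],
)

```text
t: 13.42
eef_pos: [0.6644, 0.0046, 0.1599]
ee_rot: [-3.142, 0.0, -2.807]
force: [-0.8, 0.2, 2.1]
width: 0.0008
gripper_force: 1.1
```

Contact on the toe. Home should be near TCP z 0.153.

>>> arm_command(
  series=[0,0,0,0,0,0.01,0,0,0,0,0,0,0.02,0,0,0,0,0,0,0.03,0,0,0,0,0,0,0.04,0,0,0,0,0,0,0.04,0],
)

```text
t: 14.05
eef_pos: [0.6644, 0.0046, 0.1555]
ee_rot: [3.142, -0.0, -2.807]
force: [-2.4, 0.4, 3.1]
width: 0.0008
gripper_force: 1.4
```

>>> arm_command(
  series=[0,0,0,0,0,0.01,0,0,0,0,0,0,0.01,0],
)

```text
t: 14.3
eef_pos: [0.6644, 0.0046, 0.1545]
ee_rot: [3.142, -0.0, -2.807]
force: [-1.1, 0.5, 3.2]
width: 0.0003
gripper_force: 1.4
```

>>> arm_command(
  series=[0,0,0,0,0,0.01,0,0,0,0,0,0,0.01,0],
)

```text
t: 14.55
eef_pos: [0.6644, 0.0046, 0.1536]
ee_rot: [-3.142, 0.0, -2.807]
force: [-1.6, 0.2, 3.8]
width: 0.0005
gripper_force: 1.4
```

>>> arm_command(
  series=[0,0,0,0,0,0.005,0,0,0,0,0,0,0.005,0],
)

```text
t: 14.8
eef_pos: [0.6644, 0.0046, 0.1535]
ee_rot: [-3.142, 0.0, -2.807]
force: [-1.4, 0.4, 5.8]
width: 0.0004
gripper_force: 2.5
```

>>> arm_command(
  series=[0,0,0,0,0,0.005,0,0,0,0,0,0,0.01,0,0,0,0,0,0,0.01,0],
)

```text
t: 15.18
eef_pos: [0.6644, 0.0046, 0.1534]
ee_rot: [-3.141, 0.001, -2.806]
force: [-5.4, 1.7, 10.0]
width: 0.0008
gripper_force: 5.1
```

>>> arm_command(
  series=[0,0,0,0,0,-0.02,0,0,0,0,0,0,-0.2,0,0,0,0,0,0,-0.6,0,0,0,0,0,0,-0.9,0,0,0,0,0,0,-0.9,0,0,0,0,0,0,-0.9,0],
)

```text
t: 15.92
eef_pos: [0.6642, 0.0046, 0.2422]
ee_rot: [3.141, -0.0, -2.807]
force: [0.1, -0.1, -0.1]
width: 0.0009
gripper_force: 0.0
```

```bash
python3 - <<'E'
from station import arm
from h import *
import cv2
s=arm.get_state(); print(s["eef_pos"],s["force"],s["t"])
m=arm.camera_model("scene"); im=arm.grab_frame("scene"); a=cv2.imread("pics/scene0.png")
print([proj(m,[.664,.0045,z]).round(1) for z in(.163,.155)])
cv2.imwrite("pics/s7.png",np.hstack([cv2.resize(i[180:290,280:380],None,fx=4,fy=4,interpolation=cv2.INTER_CUBIC) for i in(a,im)]))
E
```

```text
[0.66416421 0.00459286 0.24218396] [ 0.09169894 -0.09868996 -0.11411267] 15.925
[array([358.2, 241.1]), array([358. , 243.3])]
```

View pics/s7.png

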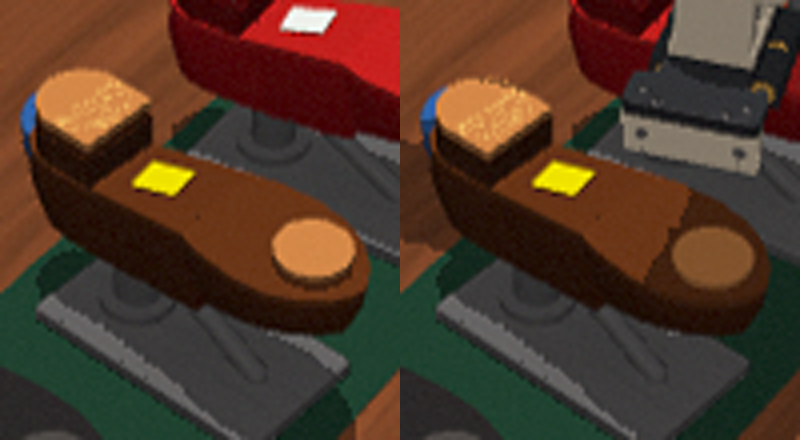

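The before/after view shows both plates lowered. The toe went from crop y ≈249 to 257 and the heel sits about 8 crop pixels lower. The stand hasn't moved and the gripper is clear.

```bash
python3 -c "
from station import arm
print(arm.job_done())"
```

```text
the job is handed in; nothing more can be done
None
```

I pressed the brown shoe's heel piece home, then its toe piece, drew the gripper clear and handed the job in; both reached a firm stop (highest force read about 21 N of the 35 N limit), the brown shoe did not visibly move, and no verdict was returned.

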